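Retire the spent battery cartridge

ROBOT

A 6-joint arm with a two-finger parallel gripper is mounted at the origin on the work surface. World frame = base frame: x ahead of the robot, y to its left, z up, the work surface at z = 0. Lengths are in mm, angles in rad, forces in N, time in s.
With the tool pointing down it reaches from about 350 to 975 mm from the base axis. Payload 7.1 kg.
Tool frame: the origin (TCP) lies at the very end of the fingers, on their centre line; the grasp point (between the pads) lies 19 mm behind it; z points along the fingers, y is the line along which they close (so a half turn about z gives the same grasp; the last joint's range is limited). The gripper opens to 88 mm and grips with 3 to 60 N. Pads are 20 mm wide; open, the fingers measure 115 mm over their backs; the gripper's body (75 mm by 178 mm) begins 61 mm behind the grasp point.
Start: joints at [-0.019, 0.423, 1.63, -0, 1.089, -0.019], TCP at [624.984, 0.026, 190.475] pointing down, gripper open.
Joint ranges: [-3, 3], [-0.9, 2.11], [0.09, 2.58], [-1.31, 4.45], [0.11, 2.69], [-2.54, 2.54]. Speed limits (rad/s): [2.39, 2.39, 3.01, 3.14, 3.14, 3.14].

INTERFACE

Orientations are given as a rotation vector (axis times angle).
In Python, from workcell import sensors, imaging, close_job gives the robot as it stands. The module is installed in compiled form; this text tells all that it offers.
- The arm moves only by the tool servo_tool, never from a script. Its argument "steps" is a list of rows, each a list of 3 entries, a list of its own where there are three numbers: the shift along the world's x, y, z in m, then the turn, a rotation vector about the world's x, y, z in degrees, then the opening, from -1 (shut) to 1 (fully open). A call has exactly 8 rows; each row shifts and turns the commanded pose from where the row before left it; what a row does not reach is not made up. A row lasts 1/12 s, in which the tool goes at most 41.7 mm and 7.16 degrees, less where a joint would pass 70% of its speed; a pose out of reach is approached as far as the arm can. A call is refused whole if a number of a shift passes 0.0417 or a number of a turn 7.16, either way. A call with a gripper value outside its range is refused whole. The fingers move at their own pace and stop on an object; the grip force is fixed at half the most. Time passes only in rows, so rows that do not move let the fingers close, or fill a call up. It gives the time, the measured TCP pose, the force, the opening and the grip force at its end, in the units of the state.
- sensors.get_obs(): the state, without advancing time (a new reading comes with each control period).
- imaging.get_image(name): name is "scene" or "side" or "wrist"; returns a dict with "color" (384x512x3 uint8, blue, green, red), "range_z" (384x512 float32, mm along the optical axis (not along the pixel's ray), 0 where there is no reading), "vertical_fov" (degrees; the focal length in pixels is half the picture's height over the tangent of half this angle, whatever the lens; pixels are square), "cx", "cy" (the principal point, pixels), "rvec" (rotation vector, rad) and "tvec" (3), from world to camera coordinates, as OpenCV has them; the wrist camera has in their place "tool_from_camera" (4x4, takes a point from camera to tool coordinates, whose origin is the TCP and whose axes are the flange's). Camera axes: x right, y down, z forward; pixel columns grow to the right and rows downward; lengths in mm; the calibration is good to about 2 mm. The wrist camera is an equidistant fisheye: a pixel r from the principal point sees the ray r / f radians off the axis. A picture is of the moment at which its call begins: read the wrist's pose just before it.
- close_job(): hands the job in; it is judged then, once.
The state is a dict: "t": time; "qpos": joint angles; "qvel": joint speeds; "joint_torque": joint torques, N m; "ee_pos": TCP position; "orientation": TCP orientation; "ft_force": force on the tool from outside, world axes, zero at the start; "moment": the same for the moment, N m; "width": finger opening in mm; "grasp_force": force on a finger pad.
Only numpy, scipy, OpenCV 4.12 (cv2) and the standard library are available. Lean on these libraries where they do the work, as an engineer would, in place of code of your own. Each camera call takes 0.05 s, during which the arm holds its last target. There are 200 camera calls.

TASK

The recorder's battery cartridge is spent. Draw it by its pull fin along the shelf until it is all the way out of its bay, and let it stand there, let go; then take it anew by the carrying handle on its top, lift it, and lower it flat into the slatted crate, letting go only once it is down inside below the rim. Never lift it by the fin, and leave the GPS puck and the leveling foot where they are.

Things in the scene. Friction and masses are not known exactly. Their poses are not given: they have to be found in the camera images.
- bay: Off-white painted recorder, fixed. Its low front half is a roofed bay without a floor, open at the front (-x, roughly towards the robot): inside 130 mm deep, 72 wide, 78 high; outside 84 wide, roof top 83 high. Behind it (x +65 to +175 mm) the recorder box, 110 mm wide, 111 high, ribs on top. Origin: shelf level, middle of the bay; mouth at x = -65 mm; x points into the recorder, z up.
- cartridge: Black plastic battery cartridge, 0.4 to 0.9 kg, standing on the shelf in the bay: case 120 mm long (x), 60 wide (y), 40 high; 170 long with its fin, 72 high with its handle. Origin: centre of the case's underside; x points along it into the recorder, z up. The fin sticks out of the bay's mouth; the handle is under the bay's roof until it is drawn out.
- fin: Aluminium pull fin on the cartridge's front face: an upright plate 10 mm thick (y), reaching 50 mm forward, from 12 to 56 mm above the cartridge's underside. Origin: on the case's front face (60 mm in front of the cartridge's origin) at underside height; axes as the cartridge's; the plate spans x = -50 to 0 mm.
- handle: Steel carrying handle over the middle of the cartridge's top: a straight bar 12 mm by 12 mm in section and 56 mm long across the cartridge (along y), on a post 8 mm wide at either end, with 20 mm free between the bar and the case's top. Origin: centre of the bar, 66 mm above the cartridge's underside; axes as the cartridge's.
- crate: Steel slatted open crate, fixed to the shelf, to the left or the right of the bay: 240 mm long (x), 160 mm wide (y), 80 mm high, walls and floor 5 mm thick. Origin: centre of its underside; z up.
- switch_box: Grey metal switch box with a red rocker on top, fixed to the shelf on the other side of the bay from the crate: 80 x 100 mm, 99 mm high. Origin: centre of its underside. Not to be used.
- puck: White plastic GPS puck, 80 mm across, 31 mm high, loose on the shelf beside the bay. Origin: centre of its underside. To be left alone.
- foot: Bronze leveling tripod foot, 72 mm across at its base, 72 mm high, loose on the shelf near the switch box. Origin: centre of its underside. To be left alone.
There are look-alikes about, which are no part of the job. Of the things like the cartridge, leave any that is purple; of the rest the smaller one is meant.

How it is judged:
By the outcome, as a careful person would: the job done as asked, in the order asked, and still so for the second after the job is handed in, with the robot touching nothing.
It also fails if it takes over 51 s, if anything falls off the work surface, if the arm or the gripper's body presses on something with over 40 N, if the wrist force passes 120 N, or if a joint passes its speed limit or range.

## Working session

There is one attempt and no reset: what is moved stays moved. The work goes in short steps, Python scripts to look and compute and a tool call to move; the robot and the scene stay as the last step left them, time stands still between calls to the robot, and variables do not carry over. Pictures are saved under pics/ and viewed, at most 10 in all, crops included, and the job is handed in when it is done.

Besides the shell and the picture viewer there is one more tool, called after "Emit:" as name(argument=value, ...) on one line, values as JSON. servo_tool: Moves the arm, as the interface text tells. Its arguments: {"type":"object","properties":{"steps":{"type":"array"}},"required":["steps"]}

```bash
mkdir -p pics; cat > h.py <<'E'
import numpy as np, cv2, sys
from workcell import sensors, imaging
def grab(n):
    im=imaging.get_image(n); np.save(f'pics/{n}.npy',im,allow_pickle=True); return im
def load(n): return np.load(f'pics/{n}.npy',allow_pickle=True).item()
def cloud(im):
    h,w=im['range_z'].shape; f=h/2/np.tan(np.radians(im['vertical_fov'])/2)
    v,u=np.mgrid[:h,:w]; z=im['range_z'].astype(float)
    P=np.stack([(u-im['cx'])/f*z,(v-im['cy'])/f*z,z],-1)
    R=cv2.Rodrigues(np.array(im['rvec'],float))[0]
    return (P-np.array(im['tvec'],float).ravel())@R
E
python3 - <<'E'
from h import *
a=grab('scene');b=grab('side')
cv2.imwrite('pics/a.png',cv2.resize(a['color'],(800,600),interpolation=cv2.INTER_CUBIC))
cv2.imwrite('pics/b.png',cv2.resize(b['color'],(800,600),interpolation=cv2.INTER_CUBIC))
print(sensors.get_obs())
E
```

```text
{'t': 0.1, 'qpos': array([-1.89848959e-02,  4.23775922e-01,  1.63058727e+00,  1.21066113e-05,
        1.08861662e+00, -1.90146500e-02]), 'qvel': array([-1.01818090e-03, -2.63286151e-03, -1.44085440e-03,  5.45197248e-04,
        4.92493849e-04,  2.39860833e-05]), 'joint_torque': array([ 6.49496542e-04, -5.45618248e+01, -2.74323839e+01,  6.46709581e-02,
        1.88581715e-02,  1.54216096e-06]), 'ee_pos': array([6.24458544e+02, 4.91072550e-02, 1.89782623e+02]), 'orientation': array([-2.22070253e+00, -2.22075612e+00,  1.49858106e-03]), 'ft_force': array([0.44050585, 0.48248514, 0.3194018 ]), 'moment': array([-0.0405739 , -0.05256413, -0.00702163]), 'grasp_force': 0.0, 'width': 87.56169416648385}
```

View pics/a.png

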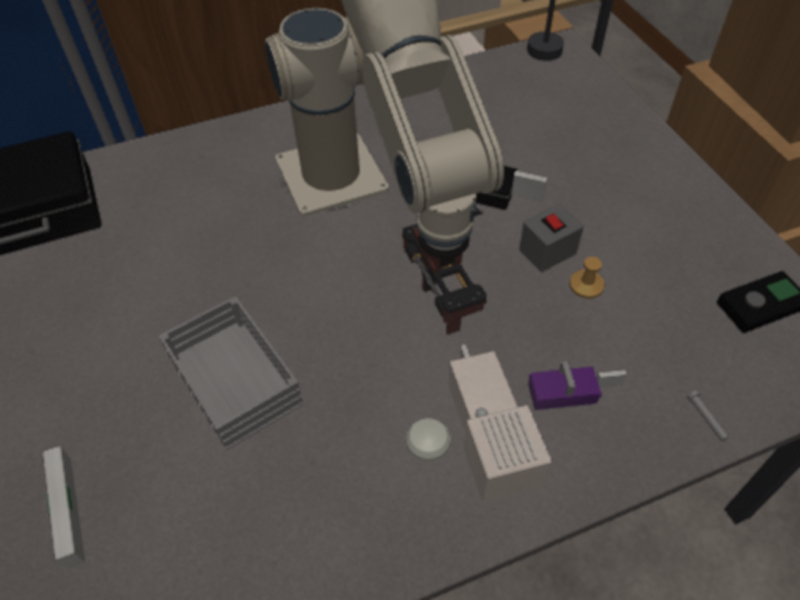

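View pics/b.png

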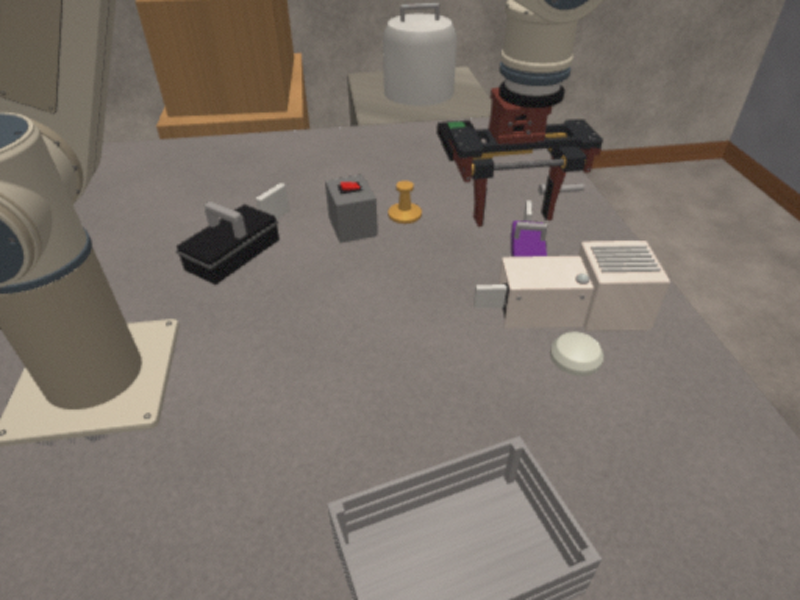

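The scene view (800x600) has three cartridge-like things:
- Purple one at scene (565,385), which is excluded.
- Black one standing free by the switch box at scene (495,185) / side (230,240). It's the bigger look-alike.
- The one in the white bay, with its fin at scene (465,352) / side (490,295). This is the one meant.

The crate is at scene (230,370), the puck at (428,438) and the foot at (588,275).

```bash
cat > m.py <<'E'
from h import *
a,b=load('scene'),load('side')
A,B=cloud(a),cloud(b)
def rect(P,n):
    r=cv2.minAreaRect(P[:,:2].astype(np.float32)); print(n,len(P),np.round(r[0]),np.round(r[1]),round(r[2],1),'z',np.round(np.percentile(P[:,2],[2,50,98])))
def reg(C,im,u0,v0,u1,v1,z0,z1):
    P=C[int(v0*.64):int(v1*.64),int(u0*.64):int(u1*.64)].reshape(-1,3); return P[(P[:,2]>z0)&(P[:,2]<z1)]
rect(reg(A,a,445,340,525,430,77,89),'roof A'); rect(reg(B,b,500,250,595,300,77,89),'roof B')
rect(reg(A,a,465,400,555,480,100,125),'rec A')
rect(reg(A,a,455,343,472,358,30,65),'fin A'); rect(reg(B,b,472,283,503,310,10,65),'fin B')
rect(reg(A,a,150,290,310,450,70,88),'crate rim A'); rect(reg(B,b,320,430,610,600,70,88),'crate rim B')
rect(reg(A,a,400,410,455,465,8,40),'puck A');rect(reg(A,a,525,355,632,410,10,90),'purple A')
rect(reg(B,b,178,200,282,282,10,45),'black B');rect(reg(A,a,520,205,585,268,85,110),'sw A');rect(reg(A,a,565,250,610,300,5,80),'foot A')
c=np.hstack([cv2.resize(a['color'][205:285,270:370],(400,320),interpolation=cv2.INTER_CUBIC),cv2.resize(b['color'][150:230,300:400],(400,320),interpolation=cv2.INTER_CUBIC)])
cv2.imwrite('pics/c.png',c)
E
python3 m.py
```

```text
roof A 1112 [719.  40.] [ 95. 140.] 80.6 z [77. 81. 86.]
roof B 1190 [715.  50.] [ 95. 132.] 83.1 z [79. 84. 87.]
rec A 1575 [837.  29.] [110. 112.] 82.6 z [100. 104. 112.]
fin A 38 [620.  55.] [11. 29.] 83.0 z [36. 52. 57.]
fin B 261 [636.  63.] [66. 33.] 28.5 z [15. 39. 58.]
crate rim A 662 [ 480. -359.] [248. 161.] 13.2 z [70. 77. 82.]
crate rim B 1864 [ 478. -356.] [242. 162.] 12.6 z [71. 80. 82.]
puck A 585 [741. -72.] [78. 75.] 59.4 z [ 9. 24. 31.]
purple A 1160 [753. 224.] [172.  65.] 73.9 z [13. 38. 71.]
black B 668 [212. 288.] [228.  88.] 35.4 z [11. 28. 44.]
sw A 473 [426. 349.] [ 80. 100.] 9.5 z [85. 89. 99.]
foot A 418 [514. 382.] [ 93. 114.] 50.2 z [ 6. 15. 73.]
```

View pics/c.png

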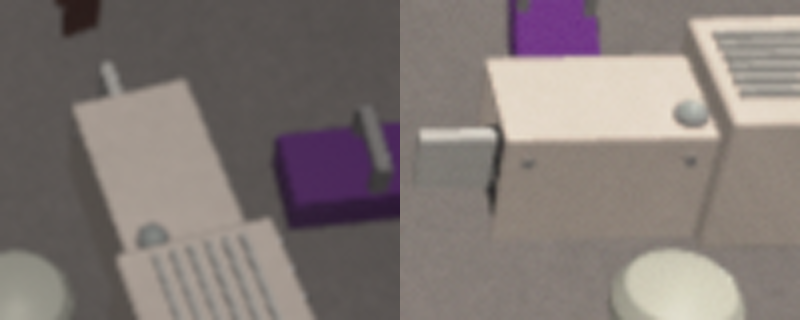

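The crop confirms it: the fin sticks out of the white bay's mouth at (110,80) in the left half and (455,160) in the right half. The black one measures 228 mm long, so the cartridge in the bay is the smaller. The bay's yaw is about -7.2°, and the fin is near (620,55). I'll turn and move over it.

Emit:
servo_tool(steps=[[[0,0.007,-0.005],[0,0,6.9],1],[[0,0.007,-0.005],[0,0,6.9],1],[[0,0.007,-0.005],[0,0,6.9],1],[[0,0.007,-0.005],[0,0,6.9],1],[[0,0.007,-0.005],[0,0,6.9],1],[[0,0.007,-0.005],[0,0,6.9],1],[[0,0.007,-0.005],[0,0,6.9],1],[[0,0.007,-0.005],[0,0,6.9],1]])

```text
t: 0.77
ee_pos: [624.6, 56.3, 149.8]
orientation: [-0.93, -3.0, 0.001]
ft_force: [0.6, 0.4, -0.2]
width: 87.9
grasp_force: 0.0
```

Emit:
servo_tool(steps=[[[0,0,-0.005],[0,0,6.9],1],[[0,0,-0.005],[0,0,6.9],1],[[0,0,-0.005],[0,0,6.9],1],[[0,0,-0.005],[0,0,6.9],1],[[0,0,0],[0,0,0],1],[[0,0,0],[0,0,0],1],[[0,0,0],[0,0,0],1],[[0,0,0],[0,0,0],1]])

```text
t: 1.43
ee_pos: [625.2, 56.0, 130.8]
orientation: [0.201, 3.135, 0.0]
ft_force: [-0.3, 0.0, 1.5]
width: 87.9
grasp_force: 0.0
```

```bash
cat >> h.py <<'E'
def wcloud():
    o=sensors.get_obs(); im=imaging.get_image('wrist'); h,w=im['range_z'].shape
    f=h/2/np.tan(np.radians(im['vertical_fov'])/2); v,u=np.mgrid[:h,:w]; x=u-im['cx'];y=v-im['cy']
    r=np.hypot(x,y)+1e-9; th=r/f; z=im['range_z'].astype(float); t=np.tan(th)*z
    P=np.stack([x/r*t,y/r*t,z],-1); z0=z==0
    T=np.array(im['tool_from_camera']); P=P@T[:3,:3].T+T[:3,3]
    R=cv2.Rodrigues(np.array(o['orientation'],float))[0]; P=P@R.T+o['ee_pos']; P[z0|(th>1.3)]=np.nan
    return o,im,P
E
python3 - <<'E'
from h import *
o,im,P=wcloud(); print(o['t'],o['ee_pos'],o['orientation'],im['vertical_fov'])
np.save('pics/w.npy',P)
cv2.imwrite('pics/w1.png',cv2.resize(im['color'],(800,600)))
m=(P[...,0]>580)&(P[...,0]<660)&(P[...,1]>20)&(P[...,1]<95)&(P[...,2]>45)&(P[...,2]<65)
Q=P[m]; print(len(Q),cv2.minAreaRect(Q[:,:2].astype(np.float32)),np.percentile(Q,[2,50,98],axis=0))
m=(P[...,0]>590)&(P[...,0]<790)&(abs(P[...,1]-45)<80)&(P[...,2]>77)&(P[...,2]<90); Q=P[m]
print(len(Q),cv2.minAreaRect(Q[:,:2].astype(np.float32)),np.percentile(Q,[2,50,98],axis=0))
E
```

```text
1.4333 [625.16761632  55.99658334 130.76346327] [2.01151665e-01 3.13473788e+00 9.01420530e-05] 65.70646984690485
622 ((629.385986328125, 59.760948181152344), (75.42044067382812, 53.41398620605469), 83.54350280761719) [[603.05599684  20.41840537  47.71558839]
 [627.77611847  58.98390601  56.49245836]
 [655.93822964  93.0956396   60.5958518 ]]
7486 ((714.6550903320312, 48.07527542114258), (109.92575073242188, 133.81936645507812), 82.70206451416016) [[648.11090182   2.61780217  81.53633295]
 [687.35091633  50.05815887  83.64955185]
 [777.35229122  92.74370332  86.79363888]]
```

View pics/w1.png

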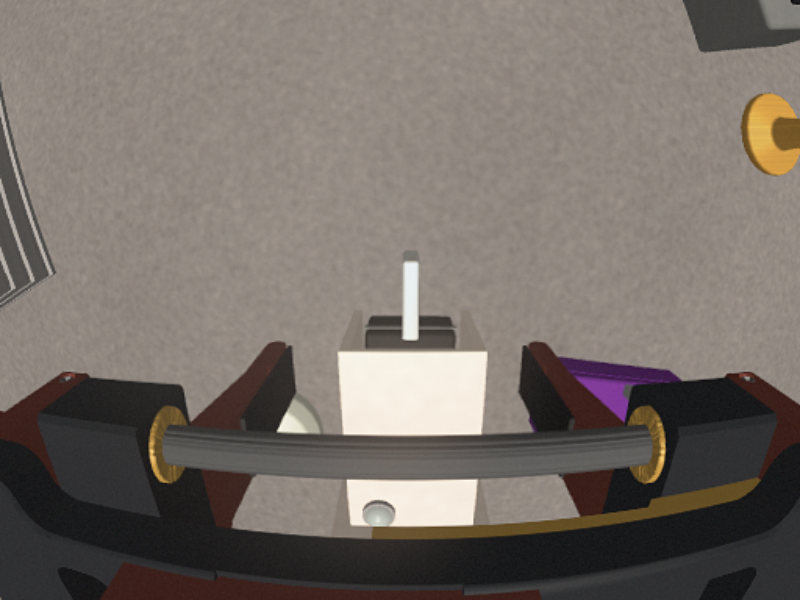

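The wrist view shows the fin top from (411,262) to (411,338), parallel to the gripper axis. The fingers straddle it, and the bay mouth is at row 350. Next is the fin's centre line.

```bash
python3 - <<'E'
from h import *
P=np.load('pics/w.npy'); S=P[164:220,254:272].reshape(-1,3); Q=S[(S[:,2]>50)&(S[:,2]<62)]
print(len(Q),cv2.minAreaRect(Q[:,:2].astype(np.float32)))
for x in range(600,665,8):
    q=Q[abs(Q[:,0]-x)<4]; print(x,len(q),q.mean(0).round(1) if len(q) else '')
print(P[228,240:290:10].round(0))
E
```

```text
547 ((627.3746948242188, 58.785430908203125), (9.516197204589844, 49.56010818481445), 82.57426452636719)
600 23 [603.3  61.1  54.5]
608 92 [608.   61.2  56.4]
616 93 [615.9  60.1  56.6]
624 94 [624.1  59.3  56.4]
632 90 [632.1  58.   56.5]
640 76 [640.   56.8  56.7]
648 76 [647.7  55.7  56.6]
656 3 [652.2  58.5  55.6]
664 0 
[[649.  35.  84.]
 [651.  44.  84.]
 [651.  53.  84.]
 [652.  62.  85.]
 [654.  70.  83.]]
```

Emit:
servo_tool(steps=[[[-0.001,0.001,-0.02],[0,0,0],1],[[-0.001,0.001,-0.02],[0,0,0],1],[[-0.001,0.001,-0.02],[0,0,0],1],[[-0.001,0.0006,-0.018],[0,0,0],1],[[-0.001,0,-0.018],[0,0,0],1],[[0,0,-0.01],[0,0,0],1],[[0,0,0],[0,0,0],1],[[0,0,0],[0,0,0],-1]])

```text
t: 2.15
ee_pos: [620.1, 59.6, 24.5]
orientation: [-0.198, -3.135, 0.0]
ft_force: [0.2, 0.1, 1.3]
width: 84.0
grasp_force: 0.0
```

Emit:
servo_tool(steps=[[[0,0,0],[0,0,0],-1],[[0,0,0],[0,0,0],-1],[[0,0,0],[0,0,0],-1],[[0,0,0],[0,0,0],-1],[[0,0,0],[0,0,0],-1],[[0,0,0],[0,0,0],-1],[[0,0,0],[0,0,0],-1],[[0,0,0],[0,0,0],-1]])

```text
t: 2.82
ee_pos: [620.0, 59.6, 24.5]
orientation: [0.197, 3.135, -0.0]
ft_force: [0.5, 0.3, 0.3]
width: 31.4
grasp_force: 0.0
```

Emit:
servo_tool(steps=[[[0,0,0],[0,0,0],-1],[[0,0,0],[0,0,0],-1],[[0,0,0],[0,0,0],-1],[[0,0,0],[0,0,0],-1],[[0,0,0],[0,0,0],-1],[[0,0,0],[0,0,0],-1],[[0,0,0],[0,0,0],-1],[[0,0,0],[0,0,0],-1]])

```text
t: 3.48
ee_pos: [620.0, 59.6, 24.5]
orientation: [-0.197, -3.135, 0.0]
ft_force: [-0.3, -0.6, 0.6]
width: 0.7
grasp_force: 0.0
```

The fingers closed to 0.7 mm without meeting the fin, so I'll look.

```bash
python3 - <<'E'
from h import *
o,im,P=wcloud(); np.save('pics/w.npy',P); b=grab('side')
cv2.imwrite('pics/w2.png',np.hstack([cv2.resize(im['color'],(400,300)),cv2.resize(b['color'][130:240,270:420],(400,300),interpolation=cv2.INTER_CUBIC)]))
print(o['width'],o['grasp_force'])
E
```

```text
0.6590534210118395 0.0
```

View pics/w2.png

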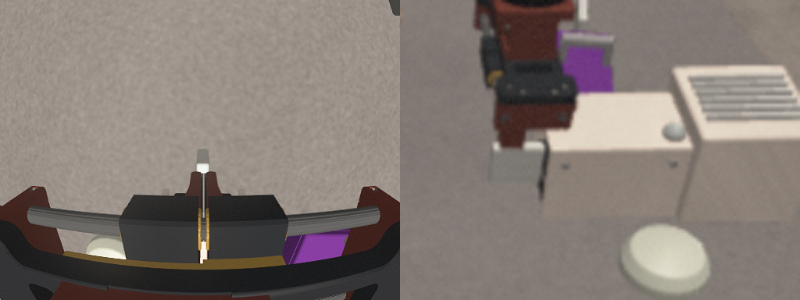

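The side crop is odd. The finger seems to end at the fin's top edge, near (515,147). I'll measure both from the side depth.

```bash
python3 - <<'E'
from h import *
b=load('side');B=cloud(b)
for r in range(168,200,3):
    v=r;u=int(270+(515-400)/400*150)
    print(v,u,B[v,u].round(0),b['color'][v,u], B[v,u+6].round(0),b['color'][v,u+6])
cv2.imwrite('pics/c2.png',cv2.resize(b['color'][150:210,290:370],(800,600),interpolation=cv2.INTER_CUBIC))
P=np.load('pics/w.npy')
for v in range(185,345,10): print(v,P[v,260].round(0))
E
```

```text
168 313 [593. -23. 168.] [32 34 47] [606. -25. 167.] [35 38 55]
171 313 [595. -19. 156.] [32 37 67] [608. -21. 156.] [37 40 70]
174 313 [596. -18. 147.] [34 38 68] [610. -19. 146.] [30 34 67]
177 313 [597. -17. 137.] [32 37 66] [610. -20. 138.] [69 74 92]
180 313 [622.  49.  73.] [34 37 65] [654.  92.  35.] [109 116 124]
183 313 [624.  53.  60.] [45 49 76] [640.  52.  58.] [196 206 211]
186 313 [626.  56.  47.] [114 120 123] [641.  53.  48.] [116 121 126]
189 313 [627.  55.  38.] [116 122 124] [642.  53.  38.] [114 120 123]
192 313 [628.  55.  27.] [116 121 125] [643.  52.  28.] [116 121 125]
195 313 [628.  52.  20.] [113 119 121] [644.  51.  18.] [111 117 121]
198 313 [632.  61.   1.] [119 125 133] [ 378. -636.  648.] [117 123 130]
185 [602.  62.   1.]
195 [nan nan nan]
205 [603.  62.  49.]
215 [nan nan nan]
225 [611.  61.  62.]
235 [610.  61.  78.]
245 [611.  61.  89.]
255 [612.  61.  96.]
265 [617.  60.  98.]
275 [622.  60.  98.]
285 [592.  64. 153.]
295 [nan nan nan]
305 [597.  63. 156.]
315 [658.  55.  84.]
325 [665.  54.  84.]
335 [601.  62. 163.]
```

View pics/c2.png

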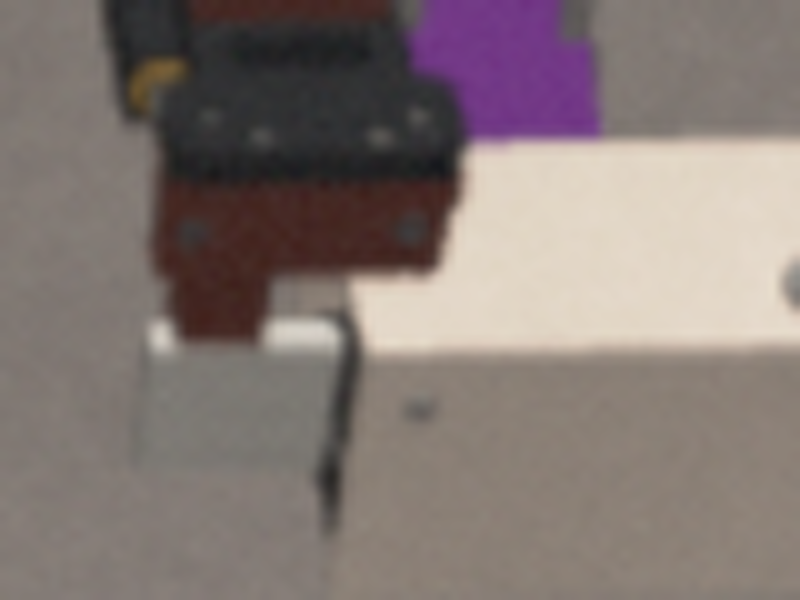

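```bash
python3 - <<'E'
from h import *
def proj(im,p):
    h=384; f=h/2/np.tan(np.radians(im['vertical_fov'])/2); K=np.array([[f,0,im['cx']],[0,f,im['cy']],[0,0,1]])
    return cv2.projectPoints(np.array(p,float),np.array(im['rvec'],float),np.array(im['tvec'],float),K,None)[0].reshape(-1,2).round(1)
a=load('scene')
print('init tips in 800px',proj(a,[[675,0,190],[675,0,215],[575,0,190],[669,0,190]])*800/512)
b=load('side')
print('side crop px',(proj(b,[[620,59.6,24.5],[620,59.6,57],[610,59.6,24.5],[630,59.6,57]])-[290,150])*10)
A=cloud(a)
for v in range(195,216,2): print(v,A[v,290].round(0),a['color'][v,290])
E
```

```text
init tips in 800px [[451.875   341.25   ]
 [452.5     332.65625]
 [427.8125  297.5    ]
 [450.46875 338.59375]]
side crop px [[194. 420.]
 [206. 324.]
 [157. 424.]
 [244. 320.]]
195 [709. -21. 341.] [35 34 35]
197 [714. -23. 340.] [32 31 32]
199 [716. -24. 336.] [25 26 32]
201 [713. -22. 324.] [27 29 44]
203 [708. -19. 309.] [27 29 44]
205 [682.  -5. 261.] [27 29 43]
207 [679.  -2. 246.] [27 29 43]
209 [679.  -2. 238.] [28 30 43]
211 [679.  -1. 228.] [29 32 45]
213 [542.  73.   0.] [67 69 76]
215 [546.  71.  -4.] [82 84 89]
```

In the depth the finger ends sit about 30 mm higher than the reported TCP. This holds in the first picture (tip at z≈222, reported 190) and now, where the fingers closed just above the fin. So I'll open, go 30 mm lower and watch the force.

Emit:
servo_tool(steps=[[[0,0,0],[0,0,0],1],[[0,0,0],[0,0,0],1],[[0,0,0],[0,0,0],1],[[0,0,0],[0,0,0],1],[[0,0,0],[0,0,0],1],[[0,0,0],[0,0,0],1],[[0,0,-0.005],[0,0,0],1],[[0,0,-0.005],[0,0,0],1]])

```text
t: 4.25
ee_pos: [620.2, 59.6, 14.4]
orientation: [0.197, 3.135, 0.0]
ft_force: [-0.4, -0.7, 0.2]
width: 50.4
grasp_force: 0.0
```

```bash
python3 - <<'E'
from h import *
o,im,P=wcloud(); b=grab('side'); B=cloud(b)
print(o['ee_pos'],o['width'])
c=b['color'][150:210,290:370]
# lowest points of finger cloud: reddish dark pixels
col=b['color'].astype(int); red=(col[...,2]>1.4*col[...,0])&(col[...,2]<110)&(B[...,0]>580)&(B[...,0]<670)&(B[...,2]<150)&(B[...,2]>-5)
Q=B[red]; 
for lo,hi in((-30,45),(45,75),(75,140)):
    q=Q[(Q[:,1]>lo)&(Q[:,1]<hi)]; print(lo,hi,len(q), q[np.argsort(q[:,2])[:6]].round(0).tolist() if len(q) else '')
cv2.imwrite('pics/c3.png',np.hstack([cv2.resize(c,(400,300),interpolation=cv2.INTER_CUBIC),cv2.resize(im['color'],(400,300))]))
E
```

```text
[620.23981091  59.63400927  14.36297478] 50.403480719778074
-30 45 265 [[613.0, 26.0, 47.0], [615.0, 25.0, 48.0], [623.0, 26.0, 49.0], [610.0, 24.0, 49.0], [619.0, 22.0, 50.0], [613.0, 26.0, 50.0]]
45 75 0 
75 140 32 [[663.0, 78.0, 42.0], [596.0, 91.0, 135.0], [593.0, 90.0, 136.0], [600.0, 139.0, 136.0], [594.0, 91.0, 138.0], [605.0, 89.0, 139.0]]
```

View pics/c3.png

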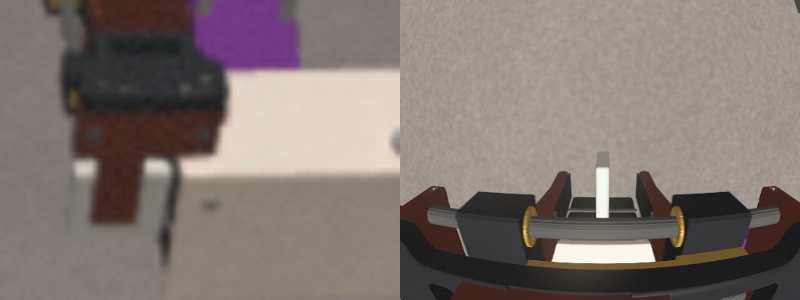

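The finger now hangs in front of the fin. Its tip is at z≈46 with the TCP reported at 14, so the real tip is 32 mm above the reported TCP. I'll go down another 22 mm and close.

Emit:
servo_tool(steps=[[[0,0,-0.006],[0,0,0],1],[[0,0,-0.006],[0,0,0],1],[[0,0,-0.005],[0,0,0],1],[[0,0,-0.005],[0,0,0],1],[[0,0,0],[0,0,0],-1],[[0,0,0],[0,0,0],-1],[[0,0,0],[0,0,0],-1],[[0,0,0],[0,0,0],-1]])

```text
t: 5.02
ee_pos: [620.2, 59.6, -7.3]
orientation: [0.197, 3.135, 0.0]
ft_force: [-0.3, 0.2, 0.1]
width: 64.7
grasp_force: 0.0
```

Emit:
servo_tool(steps=[[[0,0,0],[0,0,0],-1],[[0,0,0],[0,0,0],-1],[[0,0,0],[0,0,0],-1],[[0,0,0],[0,0,0],-1],[[0,0,0],[0,0,0],-1],[[0,0,0],[0,0,0],-1],[[0,0,0],[0,0,0],-1],[[0,0,0],[0,0,0],-1]])

```text
t: 5.68
ee_pos: [620.0, 59.6, -7.5]
orientation: [-0.197, -3.135, 0.0]
ft_force: [-0.3, -0.7, -0.3]
width: 11.2
grasp_force: 1.0
```

It has hold of the fin now. Let the grip build up, then start drawing.

Emit:
servo_tool(steps=[[[0,0,0],[0,0,0],-1],[[0,0,0],[0,0,0],-1],[[-0.002,0.0003,0],[0,0,0],-1],[[-0.004,0.0005,0],[0,0,0],-1],[[-0.006,0.0008,0],[0,0,0],-1],[[-0.008,0.001,0],[0,0,0],-1],[[-0.01,0.0013,0],[0,0,0],-1],[[-0.01,0.0013,0],[0,0,0],-1]])

```text
t: 6.35
ee_pos: [578.8, 65.0, -7.5]
orientation: [-0.197, -3.135, -0.0]
ft_force: [0.9, -0.1, -2.2]
width: 9.5
grasp_force: 30.0
```

Emit:
servo_tool(steps=[[[-0.014,0.0018,0],[0,0,0],-1],[[-0.014,0.0018,0],[0,0,0],-1],[[-0.014,0.0018,0],[0,0,0],-1],[[-0.014,0.0018,0],[0,0,0],-1],[[-0.014,0.0018,0],[0,0,0],-1],[[-0.014,0.0018,0],[0,0,0],-1],[[-0.012,0.0015,0],[0,0,0],-1],[[-0.008,0.001,0],[0,0,0],-1]])

```text
t: 7.02
ee_pos: [473.7, 78.2, -7.4]
orientation: [-0.197, -3.134, 0.0]
ft_force: [1.4, -0.0, -3.2]
width: 10.2
grasp_force: 30.0
```

Emit:
servo_tool(steps=[[[-0.004,0.0005,0],[0,0,0],-1],[[0,0,0],[0,0,0],-1],[[0,0,0],[0,0,0],1],[[0,0,0],[0,0,0],1],[[0,0,0],[0,0,0],1],[[0,0,0],[0,0,0],1],[[0,0,0],[0,0,0],1],[[0,0,0],[0,0,0],1]])

```text
t: 7.68
ee_pos: [472.2, 78.6, -7.6]
orientation: [0.198, 3.135, 0.0]
ft_force: [-1.4, 0.1, 0.3]
width: 46.4
grasp_force: 0.0
```

```bash
python3 - <<'E'
from h import *
print(sensors.get_obs()['ee_pos'])
b=grab('side');a=grab('scene'); B=cloud(b)
cv2.imwrite('pics/d.png',np.hstack([cv2.resize(b['color'][130:250,240:400],(400,300)),cv2.resize(a['color'][150:300,220:420],(400,300))]))
E
```

```text
[472.22599795  78.55539624  -7.55839717]
```

View pics/d.png

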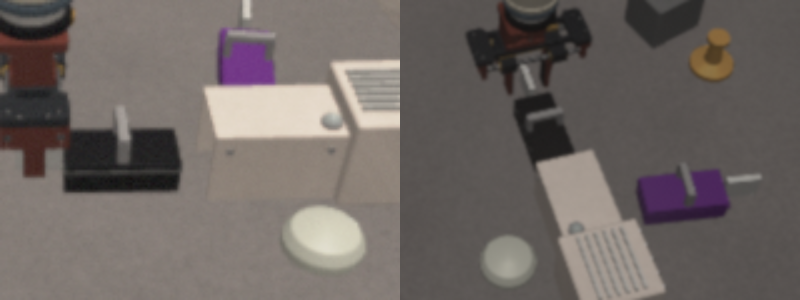

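The cartridge stands free in front of the bay with a clear gap (case at left-crop (65–180,130–190), bay from 205) and the fin is let go. Next: rise, turn back 90° and go over the handle, expected at (563,67).

Emit:
servo_tool(steps=[[[0,0,0.01],[0,0,0],1],[[0,0,0.025],[0,0,0],1],[[0,0,0.03],[0,0,0],1],[[0,0,0.03],[0,0,0],1],[[0,0,0.03],[0,0,-6],1],[[0.01,-0.001,0.012],[0,0,-7],1],[[0.01,-0.001,0],[0,0,-7],1],[[0.01,-0.002,0],[0,0,-7],1]])

```text
t: 8.45
ee_pos: [503.2, 74.8, 131.8]
orientation: [0.932, 2.997, 0.002]
ft_force: [-0.3, -0.0, -0.3]
width: 87.4
grasp_force: 0.0
```

Emit:
servo_tool(steps=[[[0.01,-0.001,0],[0,0,-7],1],[[0.01,-0.001,0],[0,0,-7],1],[[0.01,-0.002,0],[0,0,-7],1],[[0.01,-0.001,0],[0,0,-7],1],[[0.01,-0.001,0],[0,0,-7],1],[[0.008,-0.001,0],[0,0,-7],1],[[0.003,-0.001,0],[0,0,-7],1],[[0,0,0],[0,0,-7],1]])

```text
t: 9.12
ee_pos: [563.7, 66.5, 130.2]
orientation: [2.232, 2.21, 0.001]
ft_force: [-0.2, -0.5, 0.7]
width: 87.7
grasp_force: 0.0
```

Emit:
servo_tool(steps=[[[0,0,0],[0,0,-7],1],[[0,0,0],[0,0,0],1],[[0,0,0],[0,0,0],1],[[0,0,0],[0,0,0],1],[[0,0,0],[0,0,0],1],[[0,0,0],[0,0,0],1],[[0,0,0],[0,0,0],1],[[0,0,0],[0,0,0],1]])

```text
t: 9.78
ee_pos: [563.0, 66.6, 129.5]
orientation: [-2.356, -2.078, 0.0]
ft_force: [0.0, 0.2, -0.0]
width: 87.9
grasp_force: 0.0
```

```bash
python3 - <<'E'
from h import *
o,im,P=wcloud(); print(o['t'],o['ee_pos'],o['orientation'])
near=(abs(P[...,0]-560)<130)&(abs(P[...,1]-67)<70)
for n,z0,z1 in(('handle',62,80),('fin',50,61),('case',34,46)):
    m=near&(P[...,2]>z0)&(P[...,2]<z1)&(P[...,0]<640)
    if n=='fin': m&=P[...,0]<505
    Q=P[m]
    print(n,len(Q),cv2.minAreaRect(Q[:,:2].astype(np.float32)) if len(Q) else '',np.nanmedian(Q[:,2]) if len(Q) else '')
cv2.imwrite('pics/w3.png',cv2.resize(im['color'],(600,450)))
E
```

```text
9.7833 [562.96453901  66.62934718 129.4912688 ] [-2.35586992e+00 -2.07831645e+00  2.32102704e-05]
handle 863 ((562.5071411132812, 67.37520599365234), (56.19267272949219, 11.975594520568848), 82.59182739257812) 72.46201012462228
fin 571 ((478.4249572753906, 78.32778930664062), (10.242077827453613, 50.2032585144043), 82.75948333740234) 56.58254896972295
case 6359 ((538.1275634765625, 70.98941040039062), (60.1118278503418, 169.0838165283203), 82.69884490966797) 40.791734993913835
```

View pics/w3.png

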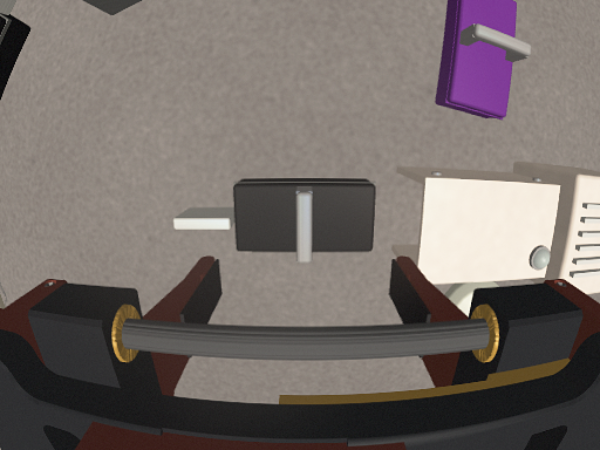

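The wrist view shows the free cartridge with its handle at (305,225), centred between the fingers. It measures (562.5,67.4), top 72 mm, yaw -7.4°, sizes as given. I'll descend so the true tips end about 48 mm high, then close.

Emit:
servo_tool(steps=[[[0,0.0007,-0.015],[0,0,0],1],[[0,0,-0.02],[0,0,0],1],[[0,0,-0.02],[0,0,0],1],[[0,0,-0.02],[0,0,0],1],[[0,0,-0.018],[0,0,0],1],[[0,0,-0.012],[0,0,0],1],[[0,0,-0.006],[0,0,0],1],[[0,0,0],[0,0,0],-1]])

```text
t: 10.5
ee_pos: [562.2, 67.3, 17.3]
orientation: [-2.355, -2.077, 0.003]
ft_force: [-0.3, -1.0, -0.1]
width: 84.1
grasp_force: 0.0
```

Emit:
servo_tool(steps=[[[0,0,0],[0,0,0],-1],[[0,0,0],[0,0,0],-1],[[0,0,0],[0,0,0],-1],[[0,0,0],[0,0,0],-1],[[0,0,0],[0,0,0],-1],[[0,0,0],[0,0,0],-1],[[0,0,0],[0,0,0],-1],[[0,0,0],[0,0,0],-1]])

```text
t: 11.17
ee_pos: [563.0, 67.3, 18.6]
orientation: [2.356, 2.078, 0.0]
ft_force: [-0.5, -0.3, 0.8]
width: 31.6
grasp_force: 0.0
```

Emit:
servo_tool(steps=[[[0,0,0],[0,0,0],-1],[[0,0,0],[0,0,0],-1],[[0,0,0],[0,0,0],-1],[[0,0,0],[0,0,0],-1],[[0,0,0],[0,0,0],-1],[[0,0,0],[0,0,0],-1],[[0,0,0],[0,0,0],-1],[[0,0,0],[0,0,0],-1]])

```text
t: 11.83
ee_pos: [562.6, 67.3, 18.4]
orientation: [-2.356, -2.077, 0.001]
ft_force: [-2.7, 0.6, 1.7]
width: 11.7
grasp_force: 30.0
```

Emit:
servo_tool(steps=[[[0,0,0.004],[0,0,0],-1],[[0,0,0.01],[0,0,0],-1],[[0,0,0.02],[0,0,0],-1],[[0,0,0.024],[0,0,0],-1],[[0,0,0.024],[0,0,0],-1],[[0,0,0.024],[0,0,0],-1],[[0,0,0.018],[0,0,0],-1],[[0,0,0.006],[0,0,0],-1]])

```text
t: 12.5
ee_pos: [564.8, 67.5, 152.0]
orientation: [2.354, 2.075, 0.007]
ft_force: [0.5, 0.3, -5.5]
width: 12.0
grasp_force: 30.0
```

Emit:
servo_tool(steps=[[[-0.001,-0.005,0],[0,0,0],-1],[[-0.002,-0.012,0],[0,0,0.7],-1],[[-0.003,-0.02,0],[0,0,1],-1],[[-0.003,-0.024,0],[0,0,1],-1],[[-0.003,-0.024,0],[0,0,1],-1],[[-0.003,-0.024,0],[0,0,1],-1],[[-0.003,-0.024,0],[0,0,1],-1],[[-0.003,-0.024,0],[0,0,1],-1]])

```text
t: 13.17
ee_pos: [540.4, -90.9, 146.8]
orientation: [-2.228, -2.211, 0.003]
ft_force: [-0.4, 0.1, -4.4]
width: 11.7
grasp_force: 30.0
```

Emit:
servo_tool(steps=[[[-0.003,-0.024,0],[0,0,1],-1],[[-0.003,-0.024,0],[0,0,1],-1],[[-0.003,-0.024,0],[0,0,1],-1],[[-0.003,-0.024,0],[0,0,1],-1],[[-0.003,-0.024,0],[0,0,1],-1],[[-0.003,-0.024,0],[0,0,1],-1],[[-0.003,-0.024,0],[0,0,1],-1],[[-0.003,-0.024,0],[0,0,1],-1]])

```text
t: 13.83
ee_pos: [516.3, -282.5, 146.6]
orientation: [-2.069, -2.361, 0.001]
ft_force: [0.8, -0.8, -6.0]
width: 11.9
grasp_force: 30.0
```

Emit:
servo_tool(steps=[[[-0.004,-0.024,0],[0,0,2],-1],[[-0.004,-0.022,0],[0,0,2],-1],[[-0.003,-0.015,0],[0,0,1],-1],[[-0.003,-0.009,0],[0,0,0.6],-1],[[0,0,0],[0,0,0],-1],[[0,0,0],[0,0,0],-1],[[0,0,0],[0,0,0],-1],[[0,0,0],[0,0,0],-1]])

```text
t: 14.5
ee_pos: [503.8, -350.7, 147.9]
orientation: [-1.952, -2.46, -0.0]
ft_force: [0.8, -0.5, -4.8]
width: 12.1
grasp_force: 30.0
```

```bash
python3 - <<'E'
from h import *
o,im,P=wcloud(); print(o['t'],o['ee_pos'],o['orientation'])
a=grab('scene');A=cloud(a);b=grab('side');B=cloud(b)
for n,C in(('w',P),('side',B)):
    Q=C.reshape(-1,3); d=np.hypot(Q[:,0]-479,Q[:,1]+357); R=Q[(d<160)&(Q[:,2]>72)&(Q[:,2]<88)]
    print(n,len(R),cv2.minAreaRect(R[:,:2].astype(np.float32)))
cv2.imwrite('pics/e.png',np.hstack([cv2.resize(im['color'],(400,300)),cv2.resize(b['color'],(400,300))]))
E
```

```text
14.5 [ 503.78674395 -350.66523549  147.85478355] [-1.95217864e+00 -2.45979203e+00 -2.01069287e-04]
w 3679 ((477.82470703125, -355.7413330078125), (241.42254638671875, 160.25350952148438), 13.131246566772461)
side 1192 ((478.02252197265625, -356.2105712890625), (240.7547149658203, 161.46084594726562), 12.82955551147461)
```

View pics/e.png

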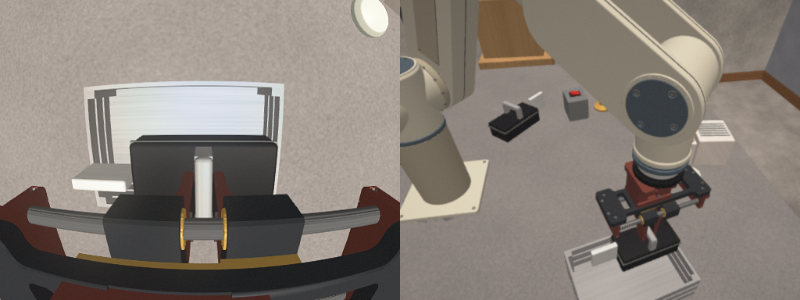

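The cartridge hangs level over the crate. The crate centre re-measures as (478,-356), yaw 13°, so the pose is right. I'll lower it until the reported z is about 23.5, which puts it on the floor 5 mm up.

Emit:
servo_tool(steps=[[[-0.001,0,-0.008],[0,0,0],-1],[[0,0,-0.018],[0,0,0],-1],[[0,0,-0.02],[0,0,0],-1],[[0,0,-0.02],[0,0,0],-1],[[0,0,-0.02],[0,0,0],-1],[[0,0,-0.018],[0,0,0],-1],[[0,0,-0.012],[0,0,0],-1],[[0,0,-0.004],[0,0,0],-1]])

```text
t: 15.32
ee_pos: [501.8, -350.6, 26.1]
orientation: [-1.951, -2.458, 0.0]
ft_force: [0.3, 1.3, -5.1]
width: 12.0
grasp_force: 30.0
```

Emit:
servo_tool(steps=[[[0,0,-0.001],[0,0,0],-1],[[0,0,-0.001],[0,0,0],-1],[[0,0,-0.001],[0,0,0],-1],[[0,0,-0.001],[0,0,0],-1],[[0,0,0],[0,0,0],-1],[[0,0,0],[0,0,0],-1],[[0,0,0],[0,0,0],-1],[[0,0,0],[0,0,0],-1]])

```text
t: 15.98
ee_pos: [503.1, -351.8, 24.8]
orientation: [1.953, 2.46, 0.0]
ft_force: [0.5, -0.1, -5.5]
width: 11.8
grasp_force: 30.0
```

Emit:
servo_tool(steps=[[[0,0,-0.0007],[0,0,0],-1],[[0,0,-0.0007],[0,0,0],-1],[[0,0,-0.0006],[0,0,0],-1],[[0,0,0],[0,0,0],-1],[[0,0,0],[0,0,0],-1],[[0,0,0],[0,0,0],-1],[[0,0,0],[0,0,0],-1],[[0,0,0],[0,0,0],-1]])

```text
t: 16.65
ee_pos: [503.2, -351.8, 23.4]
orientation: [1.953, 2.46, 0.0]
ft_force: [-2.4, 2.4, 6.2]
width: 11.9
grasp_force: 30.0
```

It is down: the force went from -5.5 to +6.2. Release, then rise.

Emit:
servo_tool(steps=[[[0,0,0],[0,0,0],0.3],[[0,0,0],[0,0,0],0.3],[[0,0,0],[0,0,0],0.3],[[0,0,0],[0,0,0],0.3],[[0,0,0],[0,0,0],0.3],[[0,0,0],[0,0,0],0.3],[[0,0,0],[0,0,0],0.3],[[0,0,0],[0,0,0],0.3]])

```text
t: 17.32
ee_pos: [503.0, -351.7, 22.4]
orientation: [-1.954, -2.46, 0.0]
ft_force: [1.0, -0.4, -0.0]
width: 56.9
grasp_force: 0.0
```

Emit:
servo_tool(steps=[[[0,0,0.005],[0,0,0],0.3],[[0,0,0.015],[0,0,0],0.3],[[0,0,0.025],[0,0,0],0.3],[[0,0,0.025],[0,0,0],0.3],[[0,0,0.025],[0,0,0],0.3],[[0,0,0.02],[0,0,0],0.3],[[0,0,0.01],[0,0,0],0.3],[[0,0,0],[0,0,0],0.3]])

```text
t: 17.98
ee_pos: [504.4, -352.7, 150.3]
orientation: [1.951, 2.457, 0.0]
ft_force: [-0.0, 0.1, -0.1]
width: 57.1
grasp_force: 0.0
```

```bash
python3 - <<'E'
from h import *
o,im,P=wcloud(); print(o['t'],o['ee_pos'],o['width'],o['ft_force'])
near=np.hypot(P[...,0]-478,P[...,1]+356)<130
m=near&(P[...,2]>40)&(P[...,2]<49)&(abs(P[...,0]-502)<75)&(abs(P[...,1]+351)<45)
print('case z',np.median(P[m],axis=0)); 
m=near&(P[...,2]>72)&(P[...,2]<82)&(np.hypot(P[...,0]-502,P[...,1]+351)<35); Q=P[m]; print('handle',len(Q),np.median(Q,axis=0) if len(Q) else '')
S=A=cloud(grab('scene')); 
def reg(u0,v0,u1,v1,z0,z1):
    p=A[int(v0*.64):int(v1*.64),int(u0*.64):int(u1*.64)].reshape(-1,3); return p[(p[:,2]>z0)&(p[:,2]<z1)]
for n,r in(('puck',reg(400,410,455,465,8,40)),('foot',reg(565,250,610,300,5,80))): print(n,cv2.minAreaRect(r[:,:2].astype(np.float32))[0])
E
```

```text
17.9833 [ 504.36610571 -352.68787635  150.26611075] 57.06522232780818 [-0.02306308  0.12256172 -0.06238143]
case z [ 498.92434029 -349.9637365    45.80685838]
handle 742 [ 503.03580894 -350.41558297   77.41910726]
puck (741.6240844726562, -71.24368286132812)
foot (517.9325561523438, 394.2889404296875)
```

The case top is at 45 mm and the handle top at 77 mm, so it lies flat on the crate floor and below the rim. The puck hasn't moved. The foot was never approached, and its reading shifted only because that rough box measure is noisy.

```bash
python3 -c "
from workcell import close_job
print(close_job())"
```

```text
the job is handed in; nothing more can be done
None
```

The cartridge was drawn out by its fin, let go, then lifted by its handle and set flat in the crate below the rim, and the job was handed in at about 18 s (result not shown); the GPS puck and leveling foot were not touched.

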